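Clear the battery from the curing stand and shut its lamp port

TASK

A coated circuit board is curing in one bay of the lamp stand, and somebody has left a battery pack in the other bay. Take the battery pack out and set it down gently, lying flat on the middle of the white tile, and slide the stand's shutter over the port above the bay that held the battery, all the way until it clicks into its stop. Leave the board where it lies, never move the shutter over the board's port, and do not disturb the other things on the desk.

Things in the scene. Friction and masses are not known exactly. Their poses are not given: they have to be found in the camera images.
- stand: Grey curing stand fixed on the desk. Origin: desk level, midway between left and right bay, 8 mm behind their line; x points from its open front to its back wall (away from the robot within 0.2 rad), y to the left bay, z up. Solid base x -60 to 85, y -135 to 135 mm, 102 mm high. Back wall x 73 to 85 mm; end ribs only at y +-132, x 34 to 74 mm; else open. Lamp bar 28 mm thick, 242 mm long along y at x 79, z 277 mm.
- left_bay (a point): Left bay: top centre of its black rubber pad, 80 x 50 mm (stand x by y), 106 mm above the desk, 4 mm above the base, at stand x -8, y +65 mm. The roof's port for this bay is above it, 22 mm further along the stand's x.
- right_bay (a point): Right bay: the same, 130 mm to the right of the left bay (stand's -y).
- roof_edge (a point): Middle of the lower front edge of the roof, 215 mm above the desk, 113 mm above the base, at stand x -20 mm. The roof (6 mm thick, 270 mm wide, x -20 to 85 mm) hangs over both bays, so a gripper cannot come straight down on a thing in a bay: lean it back toward the robot by 35 to 45 degrees and reach in under it. Two ports 50 x 54 mm (x by y) in the roof; two rails on it, up to 229 mm.
- shutter (a joint): Shutter plate's position (m) along the stand's y. 0: middle stop, both ports open (starts within 10 mm of it). +0.065: left stop, left port shut; -0.065: right stop, right port shut; both hard ends. A detent resists leaving a stop with up to about 5 N, plus 1 N friction; let go before half-way (33 mm), the plate springs back to the stop it left; beyond it, it is drawn on into the next stop.
- shutter_tab (a point): Centre of the black upright tab on the steel shutter plate: 26 mm along the stand's x, 14 mm along y, 34 mm high, standing on the plate (54 x 76 x 3 mm, top 225 mm above the desk). This point is 242 mm above the desk, at stand x +2 mm; axes as the stand's; it moves with the plate. Open above, but a wall shelf hangs 0.54 m up beyond world x 0.67, y over 0.05: lean a tall wrist back by 20 degrees.
- battery_center (a point): Centre of the battery pack: three round 18 mm cells side by side, taped, lying flat; 56 mm across the cells (its x), 65 mm along them (its y), 18 mm thick, 0.11 to 0.2 kg. It starts on the pad of one bay (either one), its y axis along the stand's x (either way round, within 0.2 rad), with free room for fingers on both sides.
- board: Blue circuit board 45 x 70 mm with parts up to 10 mm high, lying in the other bay, long side along the stand's x. Origin: centre of its underside. It stays where it is.
- tile: White square tile, 130 x 130 mm, 6 mm thick, flat and fixed on the desk to the right of the stand. Origin: centre of its underside (desk level), z up.
- tape: Bystander: roll of masking tape, 109 mm across, 24 mm high, lying flat. Origin: centre of its underside.
- meter: Bystander: black handheld meter standing upright, 46 x 62 mm, 125 mm high. Origin: centre of its underside.
- driver: Bystander: screwdriver 170 mm long, 20 mm thick, lying near the desk's front edge. Origin: middle of its underside.
- pliers: Bystander: black-handled pliers 112 mm long, 12 mm high, lying near the desk's front edge. Origin: middle of its underside.
Not all that is in view belongs to the job. What is shaped like the board but green is not meant.

How it is judged:
By the outcome, as a careful person would: the job done as asked, in the order asked, and still so for the second after the job is handed in, with the robot touching nothing.
It also fails if it takes over 51 s, if anything falls off the work surface, if the arm or the gripper's body presses on something with over 40 N, if the wrist force passes 120 N, or if a joint passes its speed limit or range.

ROBOT

A 6-joint arm with a two-finger parallel gripper is mounted at the origin on a cart in front of the work surface, level with it; the furniture and walls round the work are solid. World frame = base frame: x ahead of the robot, y to its left, z up, the work surface at z = 0. Lengths are in m, angles in degrees, forces in N, time in s.
With the tool pointing down it reaches from about 0.25 to 0.725 m from the base axis. Payload 9.7 kg.
Tool frame: the origin (TCP) lies midway between the tips of the shut fingers; the grasp point (between the pads) lies 19 mm behind it; x points along the fingers, y is the direction in which the jaws open and shut, and the axes are right-handed (so a half turn about x gives the same grasp; the last joint's range is limited). The gripper opens to 85 mm and grips with 20 to 120 N. Pads are 22 mm wide; open, the fingers measure 114 mm over their backs; the gripper's body (76 mm by 85 mm) begins 54 mm behind the grasp point. The pads swing forward as they close: fully open they stand 13 mm farther back than shut.
Start: joints at [65.833, 4.979, 10.078, 95.1, 0, 90], TCP at [0.225, 0.502, 0.231] pointing down, gripper open.
Joint ranges: [-179.16, 179.16], [-48.56, 103.87], [-65.8, 70.77], [-126.05, 130.52], [-82.76, 87.17], [-180, 180]. Speed limits (degrees/s): [127.2, 127.2, 147.25, 180, 180, 180].

INTERFACE

Orientations are given as [roll, pitch, yaw] about the fixed x, y, z axes, in that order (R = Rz(yaw) Ry(pitch) Rx(roll)).
In Python, from workcell import bot, cams gives the robot as it stands.
- The arm moves only by the tool apply_moves, never from a script. Its argument "commands" is a list of rows, each a list of 5 numbers: the shift along the tool's x, y, z in m, then the turn about the tool's x in rad, then the opening, from -1 (shut) to 1 (fully open). In form: [[tx, ty, tz, roll, hand], ...]. A call has 1 to 12 rows; each row is the pose to reach, as a shift and turn from the pose measured when the call began, along the tool's axes at that moment; what a row does not reach only later rows make up. A row lasts 1/10 s, in which the tool goes at most 50 mm and 8.59 degrees, less where a joint would pass 70% of its speed; a pose out of reach is approached as far as the arm can. A call with a gripper value outside its range is refused whole. The fingers move at their own pace and stop on an object; "newtons" is the grip in N (left out, the last holds). Time passes only in rows, so rows that repeat a pose let the fingers close. It gives the time, the measured TCP pose, the force and the opening at its end, in the units of the state.
- bot.get_obs(): the state, without advancing time (a new reading comes with each control period).
- cams.camera(name): name is "side" or "top" or "wrist"; returns a dict with "frame" (420x560x3 uint8, blue, green, red), "depth" (420x560 float32, m along the optical axis (not along the pixel's ray), 0 where there is no reading), "camera_matrix" (3x3 intrinsics, pixels), "D" ([k1, k2, p1, p2, k3] as OpenCV has them; the pictures are not rectified), "R" (3x3) and "t" (3): a world point X has camera coordinates R X + t; the wrist camera has in their place "mount" (4x4, takes a point from camera to tool coordinates, whose origin is the TCP and whose axes are the tool frame's). Camera axes: x right, y down, z forward; pixel columns grow to the right and rows downward; lengths in m; the calibration is good to about 2 mm. A picture is of the moment at which its call begins: read the wrist's pose just before it.
- bot.job_done(): hands the job in, once; it reports no verdict.
Trained networks look in the newest picture that a camera, given by its name, has taken for a name from the list of things; names that differ only in an ending like _2 or _b are one class to them, and where a whole thing is asked for, a point or a joint stands for the part that bears it (a point fixed in the world has none). Each returns a list of dicts, best first, with "confidence" (0 to 1); they miss things now and then, are a little off and sometimes report something else, mostly with a low value. They report only what shows in the picture. A call takes as long as a camera call. They do not tell look-alikes from the thing itself.
- cams.spot_in(name, camera): "rect" ([left, top, right, bottom] in pixels, round what is visible of it).
The state is a dict: "time": time; "q": joint angles; "qd": joint speeds; "joint_efforts": joint torques, N m; "ee_pos": TCP position; "tcp_rot": TCP orientation; "wrist_force": force on the tool from outside, world axes, zero at the start; "torque": the same for the moment, N m; "opening": finger opening in m.
Only numpy, scipy, OpenCV 4.12 (cv2) and the standard library are available. Lean on these libraries where they do the work, as an engineer would, in place of code of your own. Each camera call takes 0.05 s, during which the arm holds its last target. There are 200 camera calls.

## Working session

There is one attempt and no reset: what is moved stays moved. The work goes in short steps, Python scripts to look and compute and a tool call to move; the robot and the scene stay as the last step left them, time stands still between calls to the robot, and variables do not carry over. Pictures are saved under pics/ and viewed, about 8 in all and at most 12, crops included, and the job is handed in when it is done.

Besides the shell and the picture viewer there is one more tool, called after "Emit:" as a command line: name --pt "numbers of a row" for each row, then --argument value for the rest. apply_moves: Moves the arm, as the interface text tells. Its arguments: {"type":"object","properties":{"commands":{"type":"array"},"newtons":{"type":"number"}},"required":["commands"]}

```bash
mkdir -p pics
cat > h.py <<'E'
import numpy as np, cv2
from workcell import bot, cams
from scipy.spatial.transform import Rotation as Ro
def snap(n):
    o=bot.get_obs(); c=cams.camera(n)
    if 'mount' in c:
        T=np.eye(4);T[:3,:3]=Ro.from_euler('xyz',o['tcp_rot'],degrees=True).as_matrix();T[:3,3]=o['ee_pos']
        c['C2W']=T@np.array(c['mount'])
    else:
        T=np.eye(4);T[:3,:3]=c['R'];T[:3,3]=np.ravel(c['t']);c['C2W']=np.linalg.inv(T)
    return c
def cloud(c):
    h,w=c['depth'].shape
    uv=np.stack(np.meshgrid(np.arange(w),np.arange(h)),-1).reshape(-1,1,2).astype(np.float64)
    n=cv2.undistortPoints(uv,np.array(c['camera_matrix']),np.array(c['D'])).reshape(h,w,2)
    d=c['depth'];P=np.dstack([n[...,0]*d,n[...,1]*d,d])
    W=P@c['C2W'][:3,:3].T+c['C2W'][:3,3]; W[d==0]=np.nan
    return W
def proj(c,X):
    M=np.linalg.inv(c['C2W']);X=np.atleast_2d(X)@M[:3,:3].T+M[:3,3]
    return cv2.projectPoints(X,np.zeros(3),np.zeros(3),np.array(c['camera_matrix']),np.array(c['D']))[0].reshape(-1,2)
E
python3 - <<'E'
from h import *
print(bot.get_obs())
ims=[]
for n in ['side','top']:
    c=snap(n); np.save(n+'_W.npy',cloud(c)); cv2.imwrite(f'{n}.png',c['frame'])
    cv2.imwrite(f'pics/{n}0.png',cv2.resize(c['frame'],(800,600)))
    print(n,c['C2W'].round(3).tolist())
    for k in ['stand','battery_center','board','shutter_tab','tile','tape','meter','driver','pliers']:
        print(k,[(np.round(r['rect']).tolist(),round(r['confidence'],2)) for r in cams.spot_in(k,n)])
E
```

```text
{'time': 0.0, 'q': array([6.58324479e+01, 5.01027516e+00, 1.00357180e+01, 9.50975601e+01,
       1.29902856e-03, 9.00000298e+01]), 'qd': array([-0.02985837,  0.05135003,  0.02369218,  0.00045248,  0.01956468,
       -0.03749396]), 'joint_efforts': array([ 1.35663231e-03, -5.20398760e+01,  4.64792633e+01,  1.69150456e-02,
        1.37671914e-04, -1.41935061e-05]), 'ee_pos': array([0.22508256, 0.50160674, 0.23060228]), 'tcp_rot': array([ -91.03191033,   89.92787097, -115.19949301]), 'wrist_force': array([ 0.55786593, -0.88804087,  0.06840269]), 'torque': array([ 0.04789042, -0.00670394,  0.00995412]), 'opening': 0.0850136036151958}
side [[-0.972, -0.109, 0.208, 0.192], [-0.234, 0.359, -0.903, 1.257], [0.024, -0.927, -0.375, 0.702], [0.0, 0.0, 0.0, 1.0]]
stand [([204.0, 158.0, 275.0, 268.0], 0.82)]
battery_center [([233.0, 222.0, 256.0, 233.0], 0.77)]
board [([314.0, 200.0, 323.0, 210.0], 0.59), ([247.0, 210.0, 266.0, 217.0], 0.52)]
shutter_tab [([236.0, 176.0, 255.0, 190.0], 0.45)]
tile [([290.0, 208.0, 330.0, 225.0], 0.86)]
tape [([292.0, 210.0, 330.0, 229.0], 0.5)]
meter [([200.0, 25
[... 340 characters left out ...]
([193.0, 132.0, 300.0, 210.0], 0.73), ([214.0, 173.0, 232.0, 198.0], 0.71), ([176.0, 233.0, 208.0, 271.0], 0.65)]
board [([394.0, 242.0, 420.0, 262.0], 0.91), ([263.0, 175.0, 277.0, 200.0], 0.86)]
shutter_tab [([234.0, 240.0, 287.0, 248.0], 0.36)]
tile [([332.0, 221.0, 383.0, 269.0], 0.83), ([112.0, 168.0, 145.0, 190.0], 0.72), ([195.0, 134.0, 300.0, 212.0], 0.62)]
tape [([174.0, 232.0, 211.0, 270.0], 0.64)]
meter [([112.0, 171.0, 146.0, 193.0], 0.79), ([192.0, 131.0, 300.0, 212.0], 0.74)]
driver [([233.0, 241.0, 286.0, 247.0], 0.77), ([228.0, 158.0, 259.0, 180.0], 0.67), ([260.0, 174.0, 279.0, 200.0], 0.47), ([193.0, 133.0, 299.0, 210.0], 0.33)]
pliers [([141.0, 237.0, 162.0, 269.0], 0.82)]
```

Run:
```python
import cv2,numpy as np
t=cv2.imread('top.png');s=cv2.imread('side.png')
cv2.imwrite('pics/a.png',np.vstack([cv2.resize(t[110:290,90:440],(700,360),interpolation=3)[:, :],cv2.resize(s[140:250,190:350],(700,240*2),interpolation=3)[:240*1]]))
cv2.imwrite('pics/a.png',cv2.resize(t[110:290,90:440],(800,411),interpolation=3))
cv2.imwrite('pics/b.png',cv2.resize(s[140:320,190:350],(667*8//10,600),interpolation=3))
W=np.load('top_W.npy'); z=W[...,2]
def rectof(m,l):
    m=m.astype(np.uint8);n,L,st,_=cv2.connectedComponentsWithStats(m)
    for i in range(1,n):
        if st[i,4]>40:
            P=W[L==i];r=cv2.minAreaRect(P[:,:2].astype(np.float32));print(l,st[i],P.mean(0).round(4),np.round(r[0],4),np.round(r[1],4),round(r[2],1))
x=W[...,0]
rectof((z>.212)&(z<.232)&(x<.85),'roof'); rectof((z>.236)&(z<.275)&(x>.3),'tab')
rectof((z>.1)&(z<.135)&(x<.85)&(x>.3),'base/bat/meter')
hsv=cv2.cvtColor(t,cv2.COLOR_BGR2HSV)
rectof((hsv[...,1]<40)&(hsv[...,2]>200)&(z<.02)&(x<.9),'tile')
rectof((z>.012)&(z<.05)&(x<.9),'low')
```

```text
roof [363 130  23  27 270] [ 0.6708 -0.3456  0.2243] [ 0.6746 -0.3418] [0.0664 0.0546] 23.7
roof [383 133  10  12  63] [ 0.6848 -0.3835  0.2228] [ 0.6864 -0.3833] [0.0212 0.0256] 56.3
roof [ 192  144  106   42 2897] [ 0.6108 -0.0154  0.2228] [ 0.6098 -0.0145] [0.2687 0.1049] 88.9
roof [222 364  44  29 420] [ 0.0745 -0.0309  0.2217] [ 0.0722 -0.0258] [0.1046 0.0489] 72.4
tab [220  60  44   4  93] [ 0.872  -0.0072  0.2617] [ 8.72e-01 -7.00e-04] [0.0065 0.1122] 1.1
tab [543  63  16   8  72] [ 0.8893 -0.8324  0.257 ] [ 0.8894 -0.8321] [0.0442 0.0071] 86.3
tab [314 100  57  46 192] [ 0.7226 -0.2688  0.2499] [ 0.7229 -0.2678] [0.1797 0.0235] 54.4
tab [136 111  20   7  49] [0.73   0.2425 0.2583] [0.7301 0.2433] [0.0083 0.0423] 1.3
tab [365 158  17  19  72] [ 0.5913 -0.3352  0.2555] [ 0.596  -0.3365] [0.0509 0.025 ] 39.4
tab [241 167   6  12  66] [ 0.579  -0.013   0.2553] [ 0.5806 -0.0129] [0.0128 0.0264] 88.7
base/bat/meter [ 213   90   98   42 3650] [ 0.7897 -0.0511  0.1104] [ 0.7903 -0.0506] [0.2769 0.1186] 89.8
base/bat/meter [298  91  14   7  53] [ 0.8434 -0.1771  0.1103] [ 0.843  -0.17
[... 6953 characters left out ...]
236  50  16 327] [0.4048 0.514  0.0241] [0.4074 0.5249] [0.044  0.1441] 2.5
low [476 237  24  28 170] [ 0.4073 -0.725   0.0176] [ 0.4059 -0.7253] [0.021  0.0958] 49.0
low [506 238  17  33 126] [ 0.3918 -0.8041  0.0149] [ 0.3975 -0.8081] [0.0957 0.052 ] 0.7
low [232 241  31   8 146] [ 0.416  -0.0147  0.0168] [ 0.416  -0.0126] [0.0197 0.0881] 5.3
low [141 249  18  13  59] [0.3799 0.2686 0.0151] [0.3811 0.2722] [0.05   0.0342] 87.4
low [243 348  35  28 188] [ 0.0828 -0.0556  0.0153] [ 0.0853 -0.055 ] [0.1159 0.0329] 55.6
low [200 353  29  34 324] [0.0533 0.0742 0.017 ] [0.0567 0.0767] [0.0443 0.1184] 56.5
low [262 378  18  42 243] [-0.0288 -0.0888  0.0162] [-0.0288 -0.0934] [0.0394 0.1217] 67.1
```

View pics/a.png

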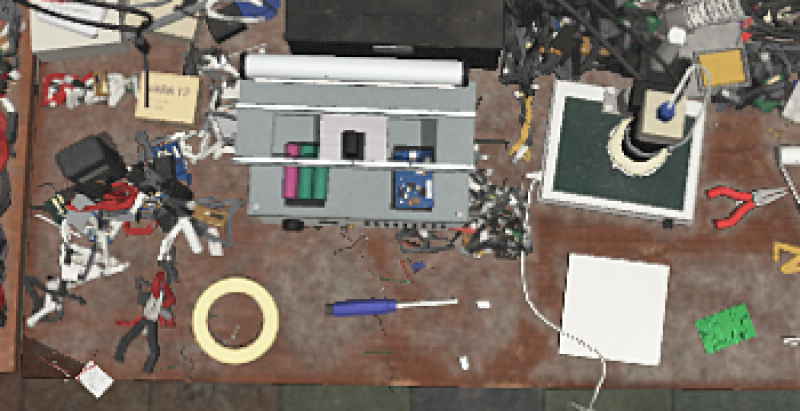

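View pics/b.png

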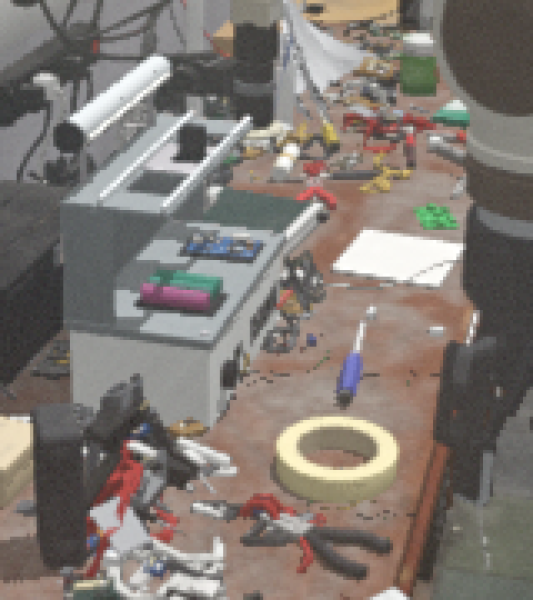

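Overhead crop: the battery pack (magenta and green cells) is in the left bay at about px (305,170). The blue board is in the right bay at (413,178), and the green board at (725,328) is the decoy. The tab is at (352,143), the tile at (613,310), the driver at (390,305) and the tape at (235,320). So the shutter must go left (+y).

The commands only allow a turn about the tool's x, so I need to find out how the arm can be leaned. First I'll fit the stand's yaw and get the tool axes.

Run:
```python
from h import *
o=bot.get_obs();R=Ro.from_euler('xyz',o['tcp_rot'],degrees=True).as_matrix();print(o['time'],R.round(3))
tgt=np.array([.40,.02,.42]);print('to',(R.T@(tgt-o['ee_pos'])).round(3))
W=np.load('top_W.npy');z=W[...,2]
def edge(lo,hi,c0,c1,r0,r1,last=True):
    P=[]
    for c in range(c0,c1):
        rr=[r for r in range(r0,r1) if lo<z[r,c]<hi]
        if rr: P.append(W[rr[-1] if last else rr[0],c])
    P=np.array(P);
    for _ in range(4):
        a=np.polyfit(P[:,1],P[:,0],1);e=P[:,0]-np.polyval(a,P[:,1]);P=P[abs(e)<2*e.std()+1e-4]
    print('yaw',np.degrees(np.arctan(-a[0])).round(2),'x at y=-.014',np.polyval(a,-.014).round(4),P[:,2].mean().round(4),e.std().round(4))
edge(.213,.235,196,294,150,195); edge(.098,.112,202,292,180,212); 
m=(z>.213)&(z<.235)&(W[...,0]>.5)&(W[...,0]<.7)&(abs(W[...,1]+.014)<.2)
for r in range(150,182,5):
    y=W[r,m[r],1]; print(r,y.min().round(4),y.max().round(4),W[r,m[r],0].mean().round(3))
# battery blob
b=(z>.114)&(z<.135)&(W[...,0]>.5)&(W[...,0]<.66)&(abs(W[...,1]-.05)<.05)
P=W[b];print('bat',len(P),P.min(0).round(4),P.max(0).round(4),P.mean(0).round(4))
print(cv2.minAreaRect(P[:,:2].astype(np.float32)))
```

```text
1.0 [[ 0.     0.409  0.912]
 [ 0.     0.912 -0.409]
 [-1.     0.     0.   ]]
to [-0.189 -0.368  0.357]
yaw -1.5 x at y=-.014 0.559 0.2208 0.0007
yaw -0.99 x at y=-.014 0.5194 0.1021 0.0009
150 -0.1484 0.1175 0.647
155 -0.1483 0.1173 0.633
160 -0.1482 0.1183 0.619
165 -0.1488 0.1181 0.606
170 -0.1464 0.1194 0.593
175 -0.1464 0.1196 0.58
180 -0.1464 0.1176 0.566
bat 356 [0.5282 0.0238 0.1142] [0.6058 0.0792 0.1323] [0.5672 0.0528 0.1222]
((0.5667620897293091, 0.051407575607299805), (0.05511201545596123, 0.07600083202123642), 87.45550537109375)
```

Emit:
apply_moves --pt "-0.05 0 0 0 1" --pt "-0.1 -0.03 0.03 -0.1 1" --pt "-0.13 -0.07 0.06 -0.15 1" --pt "-0.15 -0.1 0.1 -0.2 1" --pt "-0.17 -0.14 0.13 -0.25 1" --pt "-0.18 -0.18 0.17 -0.3 1" --pt "-0.19 -0.21 0.2 -0.35 1" --pt "-0.19 -0.25 0.24 -0.38 1" --pt "-0.19 -0.29 0.28 -0.4 1" --pt "-0.19 -0.33 0.32 -0.4 1" --pt "-0.19 -0.37 0.36 -0.4 1" --pt "-0.19 -0.37 0.36 -0.4 1"

```text
time: 2.2
ee_pos: [0.4002, 0.0201, 0.4216]
tcp_rot: [8.1, 89.9, 6.9]
wrist_force: [0.4, 1.3, -0.3]
opening: 0.0854
```

Emit:
apply_moves --pt "-0.05 0 0.1 0 1" --pt "-0.08 0 0.2 0 1" --pt "-0.08 0 0.4 0 1" --pt "-0.08 0 0.4 0 1" --pt "-0.08 0 0.5 0 1" --pt "-0.08 0 0.5 0 1" --pt "-0.08 0 0.5 0 1" --pt "-0.08 0 0.5 0 1" --pt "-0.08 0 0.5 0 1"

```text
time: 3.1
ee_pos: [0.5887, 0.0096, 0.4461]
tcp_rot: [-178.2, 88.8, -179.5]
wrist_force: [-0.6, -0.5, 0.5]
opening: 0.0854
```

Run:
```python
from h import *
o=bot.get_obs();print(o['q'].round(2),o['ee_pos'].round(3),o['time'])
print(Ro.from_euler('xyz',o['tcp_rot'],degrees=True).as_matrix().round(3))
```

```text
[9.3000e-01 3.1430e+01 7.0770e+01 1.3049e+02 1.0000e-02 2.1800e+00] [0.589 0.01  0.446] 3.1
[[-0.02   0.022  1.   ]
 [-0.     1.    -0.022]
 [-1.    -0.001 -0.02 ]]
```

Emit:
apply_moves --pt "0 0 -0.05 0 1" --pt "0 0 -0.1 0 1" --pt "0 0 -0.15 0 1" --pt "0 0 -0.2 0 1" --pt "0.04 0 -0.22 0 1" --pt "0.08 0 -0.24 0 1" --pt "0.12 0 -0.25 0 1" --pt "0.16 0 -0.26 0 1" --pt "0.2 0 -0.27 0 1" --pt "0.2 0 -0.27 0 1"

```text
time: 4.1
ee_pos: [0.3116, 0.0154, 0.2484]
tcp_rot: [-177.9, 88.7, -179.2]
wrist_force: [0.7, 0.5, -0.4]
opening: 0.0851
```

```bash
cat > q.py <<'E'
from h import *
o=bot.get_obs();R=Ro.from_euler('xyz',o['tcp_rot'],degrees=True).as_matrix();print(o['time'],o['q'].round(2),o['ee_pos'].round(4),'op',o['opening'].round(4),'F',o['wrist_force'].round(1),'pitch',np.degrees(np.arctan2(R[0,0],-R[2,0])).round(1))
print(R.round(3))
E
python3 q.py
```

```text
Traceback (most recent call last):
  File "q.py", line 2, in <module>
    o=bot.get_obs();R=Ro.from_euler('xyz',o['tcp_rot'],degrees=True).as_matrix();print(o['time'],o['q'].round(2),o['ee_pos'].round(4),'op',o['opening'].round(4),'F',o['wrist_force'].round(1),'pitch',np.degrees(np.arctan2(R[0,0],-R[2,0])).round(1))
                                                                                                                                           ^^^^^^^^^^^^^^^^^^
AttributeError: 'float' object has no attribute 'round'
```

```bash
sed -i "s/o\['opening'\].round(4)/round(o['opening'],4)/" q.py; python3 q.py
python3 - <<'E'
from h import *
from scipy.optimize import least_squares
o=bot.get_obs()
D=[([5.01,10.04,95.1],.5498,.2306),([31.43,70.77,130.49],.5888,.4461),(list(o['q'][1:4]),np.hypot(*o['ee_pos'][:2]),o['ee_pos'][2])]
def fk(p,q):
    a,h,L1,L2,Lt=p;q2,q3,q4=np.radians(q);e=q3-q2;f=q2-q3+q4
    return np.array([a+L1*np.sin(q2)+L2*np.cos(e)+Lt*np.cos(f),h+L1*np.cos(q2)+L2*np.sin(e)-Lt*np.sin(f),f])
s=least_squares(lambda p:np.concatenate([fk(p,q)[:2]-[r,z] for q,r,z in D]+[1e-3*(p-[.0,.3,.35,.35,.25])]),[.0,.3,.35,.35,.25])
p=s.x;print(p.round(3),s.cost); print([ (fk(p,q)[:2]-[r,z]).round(4) for q,r,z in D])
np.save('kin.npy',p)
lo=np.array([-48.56,-65.8,-126]);hi=np.array([103.87,70.77,130.5])
def sim(q,tgt,pit,n=60,lam=.01):
    q=np.array(q)
    for _ in range(n):
        J=np.array([(fk(p,q+d)-fk(p,q-d))/.02 for d in .01*np.eye(3)]).T
        e=np.array([*tgt,np.radians(pit)])-fk(p,q)
        q=np.clip(q+np.clip(J.T@np.linalg.solve(J@J.T+lam**2*np.eye(3)*1e-3,e),-8,8),lo,hi)
    f=fk(p,q);return q.round(1),f[:2].round(3),np.degrees(f[2]).round(1)
print('check',sim([10,40,110],[.9,.5],90))
for t in [(.25,.2),(.2,.2),(.15,.2),(.1,.2),(.05,.2),(.2,.1),(.15,.1),(.1,.1),(.2,.3),(.1,.3),(0.05,.4)]: print(t,sim(o['q'][1:4],t,90))
E
```

```text
4.1 [ 2.7800e+00 -2.5300e+01 -1.3910e+01  1.0272e+02  5.0000e-02  4.0200e+00] [0.3116 0.0154 0.2484] op 0.0851 F [ 0.7  0.5 -0.4] pitch -1.3
[[-0.023  0.022  0.999]
 [-0.     1.    -0.022]
 [-1.    -0.001 -0.023]]
[0.02  0.959 0.397 0.498 1.167] 7.623796780663593e-07
[array([-0.0001, -0.0003]), array([ 0.0001, -0.    ]), array([0.    , 0.0003])]
check (array([ 87.4,  70.8, 130.5]), array([-0.087,  0.201]), np.float64(147.2))
(0.25, 0.2) (array([-40.4, -28.1, 102.3]), array([0.25, 0.2 ]), np.float64(90.0))
(0.2, 0.2) (array([-48.4, -31.5, 107. ]), array([0.2, 0.2]), np.float64(90.0))
(0.15, 0.2) (array([-48.6, -33.2, 112.9]), array([0.049, 0.196]), np.float64(97.6))
(0.1, 0.2) (array([-48.6, -32.8, 119.7]), array([-0.078,  0.224]), np.float64(103.9))
(0.05, 0.2) (array([-48.6, -31.2, 126.1]), array([-0.177,  0.264]), np.float64(108.8))
(0.2, 0.1) (array([-48.6, -44.5,  97.8]), array([0.143, 0.092]), np.float64(93.8))
(0.15, 0.1) (array([-48.6, -45.1, 106.3]), array([-0.039,  0.113]), np.float64(102.8))
(0.1, 0.1) (array([-48.6, -43.5, 114.4]), array([-0.168,  0.164]), np.float64(109.4))
(0.2, 0.3) (array([-42.7, -16.9, 115.8]), array([0.2, 0.3]), np.float64(90.0))
(0.1, 0.3) (array([-48.6, -20.1, 125.3]), array([0.021, 0.3  ]), np.float64(96.9))
(0.05, 0.4) (array([-48.6,  -4.8, 130.5]), array([0.149, 0.4  ]), np.float64(86.8))
```

Emit:
apply_moves --pt "-0.05 0 0 0 1" --pt "-0.1 0 0 0 1" --pt "-0.15 0 0 0 1" --pt "-0.2 0 0 0 1" --pt "-0.25 0 0 0 1" --pt "-0.3 0 0 0 1" --pt "-0.35 0 0 0 1" --pt "-0.4 0 0 0 1" --pt "-0.45 0 0 0 1" --pt "-0.5 0 0 0 1"

```text
time: 5.1
ee_pos: [0.3359, 0.0164, 0.5231]
tcp_rot: [5.7, 88.5, 4.5]
wrist_force: [0.1, 0.1, -0.1]
opening: 0.0855
```

```bash
python3 q.py
```

```text
5.1 [ 2.7500e+00 -4.9500e+00  3.7020e+01  1.3051e+02  4.0000e-02  3.9900e+00] [0.3359 0.0164 0.5231] op 0.0855 F [ 0.1  0.1 -0.1] pitch 1.5
[[ 0.025  0.022  0.999]
 [ 0.002  1.    -0.022]
 [-1.     0.003  0.025]]
```

Emit:
apply_moves --pt "-0.3 0 0 0 1" --pt "-0.3 0 0 0 1" --pt "-0.3 0 0 0 1"

```text
time: 5.4
ee_pos: [0.3434, 0.0167, 0.5423]
tcp_rot: [4.6, 85.7, 3.3]
wrist_force: [-0.2, -0.6, 0.2]
opening: 0.0854
```

Emit:
apply_moves --pt "-0.3 0 0.15 0 1" --pt "-0.3 0 0.15 0 1" --pt "-0.3 0 0.15 0 1"

```text
time: 5.7
ee_pos: [0.3954, 0.015, 0.5609]
tcp_rot: [4.1, 82.9, 2.9]
wrist_force: [0.5, -0.3, 0.2]
opening: 0.0855
```

Emit:
apply_moves --pt "-0.3 0 -0.15 0 1" --pt "-0.3 0 -0.15 0 1" --pt "-0.3 0 -0.15 0 1"

```text
time: 6.0
ee_pos: [0.3281, 0.0161, 0.5762]
tcp_rot: [4.1, 80.3, 2.9]
wrist_force: [-0.6, 1.1, -0.8]
opening: 0.0854
```

```bash
python3 q.py
```

```text
6.0 [ 2.810e+00 -6.590e+00  4.366e+01  1.305e+02  1.000e-02  4.050e+00] [0.3281 0.0161 0.5762] op 0.0854 F [-0.6  1.1 -0.8] pitch 9.7
[[ 0.169  0.021  0.985]
 [ 0.008  1.    -0.022]
 [-0.986  0.012  0.169]]
```

Emit:
apply_moves --pt "-0.1 -0.04 0 0 1" --pt "-0.3 -0.04 0 0 1" --pt "-0.3 -0.04 0 0 1"

```text
time: 6.3
ee_pos: [0.3221, -0.0092, 0.5942]
tcp_rot: [2.9, 77.3, 1.6]
wrist_force: [1.4, 0.1, -0.2]
opening: 0.0853
```

Emit:
apply_moves --pt "-0.3 0 0 0 1" --pt "-0.3 0 0 0 1"

```text
time: 6.5
ee_pos: [0.3134, -0.0084, 0.6123]
tcp_rot: [2.2, 74.5, 0.9]
wrist_force: [-0.5, -1.1, 0.1]
opening: 0.0854
```

Emit:
apply_moves --pt "-0.3 0 0 0 1" --pt "-0.3 0 0 0 1"

```text
time: 6.7
ee_pos: [0.3011, -0.0076, 0.6302]
tcp_rot: [1.7, 71.5, 0.4]
wrist_force: [-0.4, 0.4, 0.2]
opening: 0.0853
```

Emit:
apply_moves --pt "-0.3 0 0 0 1" --pt "-0.3 0 0 0 1"

```text
time: 6.9
ee_pos: [0.286, -0.0067, 0.6475]
tcp_rot: [1.4, 68.5, -0.0]
wrist_force: [-0.8, 0.3, 0.1]
opening: 0.0853
```

```bash
python3 q.py
```

```text
6.9 [ -2.12 -11.39  50.61 130.49   0.78  -0.58] [ 0.286  -0.0067  0.6475] op 0.0853 F [-0.8  0.3  0.1] pitch 21.5
[[ 0.367  0.023  0.93 ]
 [-0.     1.    -0.024]
 [-0.93   0.009  0.367]]
```

Emit:
apply_moves --pt "-0.3 0 0 0 1" --pt "-0.3 0 0 0 1"

```text
time: 7.1
ee_pos: [0.2686, -0.0056, 0.6637]
tcp_rot: [1.1, 65.5, -0.3]
wrist_force: [-1.1, -0.1, -0.1]
opening: 0.0853
```

Emit:
apply_moves --pt "-0.3 0 0.05 0 1" --pt "-0.3 0 0.05 0 1"

```text
time: 7.3
ee_pos: [0.2624, -0.0049, 0.6822]
tcp_rot: [1.0, 62.5, -0.5]
wrist_force: [-0.4, 0.1, 0.1]
opening: 0.0849
```

Emit:
apply_moves --pt "-0.3 0 0.05 0 1" --pt "-0.3 0 0.05 0 1"

```text
time: 7.5
ee_pos: [0.2526, -0.0041, 0.699]
tcp_rot: [0.9, 59.7, -0.6]
wrist_force: [-1.0, -0.0, -0.6]
opening: 0.0857
```

Emit:
apply_moves --pt "-0.3 0 0.05 0 1" --pt "-0.3 0 0.05 0 1"

```text
time: 7.7
ee_pos: [0.2392, -0.0034, 0.7143]
tcp_rot: [0.8, 56.9, -0.6]
wrist_force: [-1.6, 0.6, -0.8]
opening: 0.0854
```

Emit:
apply_moves --pt "-0.3 0 0.05 0 1" --pt "-0.3 0 0.05 0 1"

```text
time: 7.9
ee_pos: [0.2226, -0.0041, 0.7292]
tcp_rot: [0.9, 54.0, -0.5]
wrist_force: [-1.1, 0.1, 1.0]
opening: 0.0858
```

Emit:
apply_moves --pt "-0.3 0 0.05 0 1" --pt "-0.3 0 0.05 0 1"

```text
time: 8.1
ee_pos: [0.2221, -0.0113, 0.755]
tcp_rot: [1.0, 50.1, -2.4]
wrist_force: [-0.7, -2.0, 0.6]
opening: 0.0852
```

```bash
python3 q.py
```

```text
8.1 [ -5.52 -14.39  65.95 130.47   2.03  -1.38] [ 0.2221 -0.0113  0.755 ] op 0.0852 F [-0.7 -2.   0.6] pitch 39.9
[[ 0.641  0.055  0.766]
 [-0.026  0.998 -0.05 ]
 [-0.767  0.012  0.641]]
```

Emit:
apply_moves --pt "0.05 0 -0.015 0 1" --pt "0.1 0.01 -0.03 0 1" --pt "0.15 0.02 -0.045 0 1" --pt "0.2 0.03 -0.06 0 1" --pt "0.24 0.035 -0.075 0 1" --pt "0.29 0.04 -0.09 0 1" --pt "0.34 0.045 -0.105 0 1" --pt "0.39 0.05 -0.12 0 1" --pt "0.43 0.055 -0.135 0 1" --pt "0.48 0.06 -0.15 0 1" --pt "0.53 0.067 -0.166 0 1" --pt "0.53 0.067 -0.166 0 1"

```text
time: 9.3
ee_pos: [0.4392, 0.0507, 0.2785]
tcp_rot: [0.9, 50.6, -2.6]
wrist_force: [0.2, 1.1, 0.4]
opening: 0.0854
```

```bash
python3 q.py
python3 - <<'E'
from h import *
c=snap('wrist'); W=cloud(c); np.save('w_W.npy',W); cv2.imwrite('w.png',c['frame']); cv2.imwrite('pics/w.png',c['frame'])
O=np.array([.579,-.0145]);a=np.radians(-1.2);S=np.array([[np.cos(a),-np.sin(a)],[np.sin(a),np.cos(a)]])
z=W[...,2];L=np.dstack([(W[...,:2]-O)@S,z])  # stand coords
def comp(m,l,mn=100):
    n,I,st,_=cv2.connectedComponentsWithStats(m.astype(np.uint8))
    for i in range(1,n):
        if st[i,4]>mn:
            P=L[I==i];r=cv2.minAreaRect(P[:,:2].astype(np.float32));print(l,st[i],P.mean(0).round(4),np.round(r[0],4),np.round(r[1],4),round(r[2],1))
near=(abs(L[...,1])<.14)&(L[...,0]>-.07)&(L[...,0]<.09)
comp(near&(z>.113)&(z<.135),'bat')
comp(near&(z>.215)&(z<.235),'roof'); comp(near&(z>.24)&(z<.262),'tab')
b=near&(z>.119)&(z<.13)&(L[...,1]>0.01)
print('top z',np.percentile(z[b],[50,95,99]).round(4))
for k in ['battery_center','shutter_tab','board']: print(k,[(np.round(r['rect']).tolist(),round(r['confidence'],2)) for r in cams.spot_in(k,'wrist')])
E
```

```text
9.3 [ 12.82 -48.52 -33.    67.14  -9.71  12.89] [0.4392 0.0507 0.2785] op 0.0854 F [0.2 1.1 0.4] pitch 39.4
[[ 0.634  0.057  0.771]
 [-0.029  0.998 -0.05 ]
 [-0.773  0.01   0.635]]
bat [ 252  150   60   53 2710] [-0.0152  0.0665  0.1213] [-0.0083  0.0665] [0.0549 0.0673] 89.6
bat [ 100  198  252   42 4115] [ 0.0693 -0.0007  0.1242] [0.0538 0.0026] [0.2701 0.0429] 89.9
roof [ 165  260  211   64 9172] [0.0126 0.0531 0.2233] [0.0321 0.0397] [0.1958 0.1088] 90.0
roof [  46  265   95   45 2266] [-0.0043 -0.1015  0.2222] [ 0.0122 -0.0925] [0.0811 0.0691] 89.6
tab [196 297  24  34 673] [-0.0064  0.0051  0.2515] [-0.0002  0.004 ] [0.0259 0.0142] 3.1
tab [309 328   9  23 179] [0.0757 0.0919 0.2513] [0.0758 0.0916] [0.0059 0.0079] 8.6
top z [0.123  0.1282 0.1296]
battery_center [([253.0, 146.0, 311.0, 204.0], 0.9)]
shutter_tab [([167.0, 281.0, 259.0, 332.0], 0.63)]
board [([118.0, 147.0, 187.0, 196.0], 0.56)]
```

View pics/w.png

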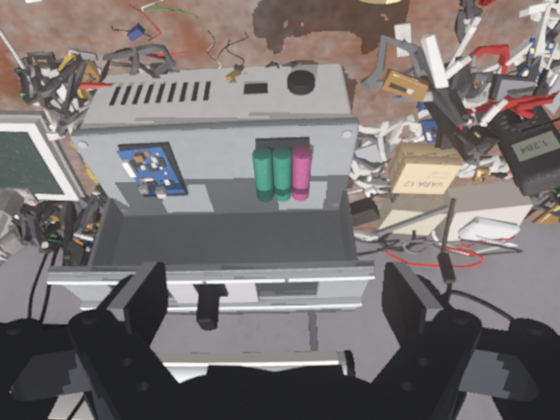

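Wrist view: battery (green and magenta) at px (282,173) in the left bay, blue board at (152,170), tab at (207,305). The measured battery footprint is 55x67 mm with its top at z ≈ 0.123–0.128, which agrees with the description. The tool is leaned 39°. Next I approach along the tool axis.

Emit:
apply_moves --pt "0.04 0.004 0 -0.03 1" --pt "0.08 0.008 0 -0.03 1" --pt "0.12 0.008 -0.001 -0.03 1" --pt "0.14 0.008 -0.001 -0.03 1" --pt "0.14 0.008 -0.001 -0.03 1"

```text
time: 10.0
ee_pos: [0.5274, 0.054, 0.1725]
tcp_rot: [-0.9, 50.6, -2.7]
wrist_force: [-0.5, -0.2, -0.5]
opening: 0.0853
```

```bash
cat > to.py <<'E'
import sys
from h import *
o=bot.get_obs();R=Ro.from_euler('xyz',o['tcp_rot'],degrees=True).as_matrix()
print(o['ee_pos'].round(4),o['wrist_force'].round(1),'shift',(R.T@(np.array([float(v) for v in sys.argv[1:4]])-o['ee_pos'])).round(4));print(R.round(3))
E
python3 to.py .579 .0525 .107
python3 - <<'E'
from h import *
c=snap('wrist'); W=cloud(c);z=W[...,2]; cv2.imwrite('pics/w2.png',c['frame'])
r=[int(v) for v in cams.spot_in('battery_center','wrist')[0]['rect']];print(r)
m=(z>.112)&(z<.135)&(abs(W[...,1]-.0525)<.045)&(W[...,0]<.63)&(W[...,0]>.51)
n,I,st,_=cv2.connectedComponentsWithStats(m.astype(np.uint8));i=1+st[1:,4].argmax();P=W[I==i]
print(st[i],P.min(0),P.max(0),cv2.minAreaRect(P[:,:2].astype(np.float32)),np.percentile(P[:,2],[50,95]))
E
```

```text
[0.5274 0.054  0.1725] [-0.5 -0.2 -0.5] shift [ 0.0834  0.0009 -0.0016]
[[ 0.633  0.034  0.773]
 [-0.029  0.999 -0.02 ]
 [-0.773 -0.01   0.634]]
[228, 171, 326, 253]
[ 225  177  100   76 6252] [0.53783239 0.02486422 0.11200389] [0.60540816 0.08021384 0.12524039] ((0.5717868208885193, 0.05253645032644272), (0.05440577492117882, 0.06717246025800705), 88.8798599243164) [0.12204547 0.12400634]
```

Emit:
apply_moves --pt "0.03 0.001 -0.001 0 1" --pt "0.06 0.001 -0.002 0 1" --pt "0.075 0.001 -0.002 0 1" --pt "0.083 0.001 -0.002 0 1" --pt "0.083 0.001 -0.002 0 1" --pt "0.083 0.001 -0.002 0 1" --newtons 40

```text
time: 10.7
ee_pos: [0.579, 0.0531, 0.1124]
tcp_rot: [-0.8, 50.3, -2.5]
wrist_force: [-0.8, 0.8, 0.7]
opening: 0.0856
```

Emit:
apply_moves --pt "0 0 0 0 0" --pt "0 0 0 0 -0.5" --pt "0 0 0 0 -1" --pt "0 0 0 0 -1" --pt "0 0 0 0 -1" --pt "0 0 0 0 -1" --pt "0 0 0 0 -1"

```text
time: 11.4
ee_pos: [0.5796, 0.0533, 0.1143]
tcp_rot: [-0.7, 50.2, -2.5]
wrist_force: [-5.5, 0.2, 7.2]
opening: 0.0528
```

```bash
python3 q.py
```

```text
11.4 [  8.78 -28.88 -42.05  37.54  -7.2    7.98] [0.5796 0.0533 0.1143] op 0.0528 F [-5.5  0.2  7.2] pitch 39.8
[[ 0.64   0.034  0.768]
 [-0.028  0.999 -0.021]
 [-0.768 -0.008  0.641]]
```

Emit:
apply_moves --pt "-0.004 0 0 0 -1" --pt "-0.01 0 0 0 -1" --pt "-0.02 0 0 0 -1" --pt "-0.02 0 0 0 -1"

```text
time: 11.8
ee_pos: [0.5666, 0.054, 0.1312]
tcp_rot: [-0.7, 50.1, -2.5]
wrist_force: [0.1, 0.5, -1.8]
opening: 0.0521
```

```bash
python3 q.py;python3 - <<'E'
from h import *
c=snap('wrist');cv2.imwrite('pics/w3.png',c['frame'][120:400,100:460])
E
```

```text
11.8 [  9.16 -31.53 -41.77  40.4   -7.45   8.28] [0.5666 0.054  0.1312] op 0.0521 F [ 0.1  0.5 -1.8] pitch 39.9
[[ 0.641  0.034  0.766]
 [-0.028  0.999 -0.021]
 [-0.767 -0.008  0.642]]
```

View pics/w3.png

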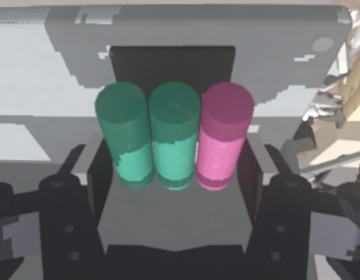

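The pack is gripped level and off the pad, with about 1.8 N on the wrist. The picture shows both fingers beside the cells, centred near px (175,150) of the crop. I back out along the tool axis and carry it to the tile.

Emit:
apply_moves --pt "-0.03 0 0 0 -1" --pt "-0.06 0 0 0 -1" --pt "-0.09 0 0 0 -1" --pt "-0.12 0 0 0 -1" --pt "-0.15 0 0 0 -1" --pt "-0.16 0 0 0 -1" --pt "-0.16 -0.03 -0.005 0 -1" --pt "-0.16 -0.07 -0.01 0 -1" --pt "-0.155 -0.11 -0.015 0 -1" --pt "-0.155 -0.15 -0.02 0 -1" --pt "-0.155 -0.19 -0.025 0 -1" --pt "-0.15 -0.23 -0.03 0 -1"

```text
time: 13.05
ee_pos: [0.4392, -0.1731, 0.2282]
tcp_rot: [-0.8, 50.0, -2.6]
wrist_force: [1.5, 0.8, -2.4]
opening: 0.0525
```

```bash
python3 q.py; python3 to.py .427 -.3365 .10
```

```text
13.05 [-32.77 -43.75 -36.67  61.11  18.87 -24.79] [ 0.4392 -0.1731  0.2282] op 0.0525 F [ 1.5  0.8 -2.4] pitch 40.0
[[ 0.642  0.035  0.766]
 [-0.029  0.999 -0.021]
 [-0.766 -0.009  0.643]]
[ 0.4392 -0.1731  0.2282] [ 1.5  0.8 -2.4] shift [ 0.095  -0.1626 -0.0883]
[[ 0.642  0.035  0.766]
 [-0.029  0.999 -0.021]
 [-0.766 -0.009  0.643]]
```

Emit:
apply_moves --pt "0 -0.04 0 0 -1" --pt "0 -0.08 0 0 -1" --pt "0 -0.12 -0.01 0 -1" --pt "0.02 -0.155 -0.02 0 -1" --pt "0.045 -0.163 -0.045 0 -1" --pt "0.07 -0.163 -0.07 0 -1" --pt "0.095 -0.163 -0.088 0 -1" --pt "0.095 -0.163 -0.088 0 -1"

```text
time: 13.85
ee_pos: [0.4253, -0.335, 0.0936]
tcp_rot: [-0.2, 50.3, -2.1]
wrist_force: [-0.5, 0.8, -1.4]
opening: 0.0523
```

```bash
python3 q.py
python3 - <<'E'
from h import *
for n in ['wrist','top']:
    c=snap(n);W=cloud(c);z=W[...,2]
    if n=='wrist': F=c['frame']
    hsv=cv2.cvtColor(c['frame'],cv2.COLOR_BGR2HSV)
    t=(hsv[...,1]<45)&(hsv[...,2]>170)&(abs(z-.006)<.006)&(abs(W[...,0]-.42)<.09)&(abs(W[...,1]+.3375)<.09)
    P=W[t];print(n,'tile',len(P),P.min(0),P.max(0),cv2.minAreaRect(P[:,:2].astype(np.float32)))
    b=(hsv[...,1]>90)&(z>.06)&(z<.16)&(abs(W[...,0]-.42)<.07)&(abs(W[...,1]+.3375)<.06)
    if b.sum()>50:
        P=W[b];A=np.c_[P[:,:2]-P[:,:2].mean(0),np.ones(len(P))];print('bat',len(P),P.min(0),P.max(0),np.linalg.lstsq(A,P[:,2],rcond=None)[0],cv2.minAreaRect(P[:,:2].astype(np.float32)))
c=snap('side');i=proj(c,[.42,-.34,.06])[0].astype(int);print(i);f=c['frame'][max(0,i[1]-45):i[1]+45,max(0,i[0]-60):i[0]+60]
cv2.imwrite('pics/c4.png',np.hstack([cv2.resize(F,(400,300)),cv2.resize(f,(400,300),interpolation=3)]))
E
```

```text
13.85 [-53.42 -23.45 -39.    47.04  29.86 -43.99] [ 0.4253 -0.335   0.0936] op 0.0523 F [-0.5  0.8 -1.4] pitch 39.6
[[ 0.638  0.035  0.769]
 [-0.024  0.999 -0.026]
 [-0.77  -0.002  0.638]]
wrist tile 19548 [ 3.49649645e-01 -4.08935365e-01  5.76781464e-05] [ 0.49127725 -0.27268462  0.00854104] ((0.4203800559043884, -0.33754661679267883), (0.13402892649173737, 0.13116450607776642), 83.49781036376953)
bat 10413 [ 0.359794   -0.39255637  0.08702239] [ 0.45146189 -0.29414216  0.14678201] [ 0.03307151 -0.04581358  0.10031103] ((0.4064067602157593, -0.3359922170639038), (0.10349708795547485, 0.07928234338760376), 22.92933464050293)
top tile 397 [ 3.66119157e-01 -4.10270312e-01  4.41187712e-06] [ 0.49073021 -0.26191875  0.01197471] ((0.4234772324562073, -0.33519405126571655), (0.14064626395702362, 0.12690693140029907), 84.136962890625)
bat 327 [ 0.39023774 -0.36374821  0.0952445 ] [ 0.4512134  -0.29706417  0.1214491 ] [-0.02219635 -0.0023467   0.10551388] ((0.42060622572898865, -0.3307485282421112), (0.06639622151851654, 0.0604146346449852), 87.19950866699219)
[310 203]
```

View pics/c4.png

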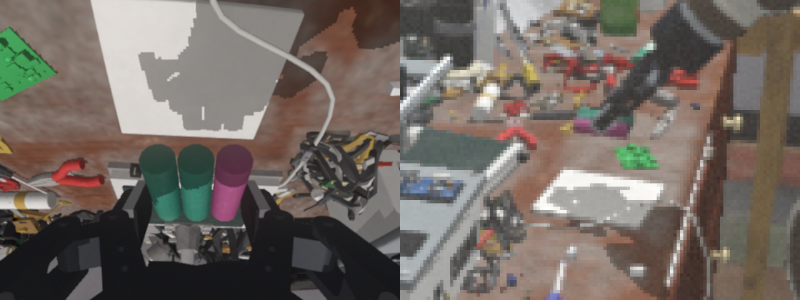

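Emit:
apply_moves --pt "0.017 -0.001 -0.013 0 -1" --pt "0.034 -0.002 -0.026 0 -1" --pt "0.045 -0.003 -0.035 0 -1" --pt "0.051 -0.003 -0.04 0 -1" --pt "0.051 -0.003 -0.04 0 -1" --pt "0.051 -0.003 -0.04 0 -1"

```text
time: 14.6
ee_pos: [0.4304, -0.3418, 0.0387]
tcp_rot: [-1.0, 49.8, -2.7]
wrist_force: [-0.5, 0.1, -1.8]
opening: 0.0523
```

```bash
cat > bat.py <<'E'
from h import *
import sys
for n in sys.argv[1:]:
    c=snap(n);W=cloud(c);z=W[...,2];hsv=cv2.cvtColor(c['frame'],cv2.COLOR_BGR2HSV)
    b=(hsv[...,1]>90)&(z>.012)&(z<.06)&(abs(W[...,0]-.42)<.06)&(abs(W[...,1]+.3375)<.05)
    m,I,st,_=cv2.connectedComponentsWithStats(b.astype(np.uint8));P=W[I==1+st[1:,4].argmax()]
    A=np.c_[P[:,:2]-P[:,:2].mean(0),np.ones(len(P))]
    print(n,len(P),'ztop',np.percentile(P[:,2],[5,50,95]).round(4),np.linalg.lstsq(A,P[:,2],rcond=None)[0].round(3),cv2.minAreaRect(P[:,:2].astype(np.float32)))
E
python3 q.py; python3 bat.py wrist top
```

```text
14.6 [-53.45 -20.16 -43.29  38.75  29.95 -44.07] [ 0.4304 -0.3418  0.0387] op 0.0523 F [-0.5  0.1 -1.8] pitch 40.1
[[ 0.644  0.034  0.764]
 [-0.031  0.999 -0.019]
 [-0.764 -0.011  0.645]]
wrist 4006 ztop [0.0356 0.0457 0.0478] [0.099 0.209 0.044] ((0.42305466532707214, -0.3232883810997009), (0.01704259030520916, 0.0655352771282196), 88.62559509277344)
top 309 ztop [0.0407 0.0469 0.0527] [0.002 0.006 0.047] ((0.4244416654109955, -0.34282490611076355), (0.0611434243619442, 0.05068536847829819), 0.7895873785018921)
```

Emit:
apply_moves --pt "0.004 0.003 -0.006 0 -1" --pt "0.008 0.005 -0.011 0 -1" --pt "0.011 0.005 -0.015 0 -1" --pt "0.011 0.005 -0.015 0 -1"

```text
time: 15.1
ee_pos: [0.4256, -0.3362, 0.0192]
tcp_rot: [-0.9, 49.9, -2.7]
wrist_force: [0.2, 0.4, -1.9]
opening: 0.0524
```

```bash
python3 q.py; python3 bat.py wrist top
```

```text
15.1 [-53.53 -20.1  -45.5   36.61  29.98 -44.14] [ 0.4256 -0.3362  0.0192] op 0.0524 F [ 0.2  0.4 -1.9] pitch 40.1
[[ 0.643  0.034  0.765]
 [-0.03   0.999 -0.02 ]
 [-0.765 -0.01   0.644]]
wrist 4313 ztop [0.0151 0.0259 0.0283] [0.112 0.078 0.024] ((0.4186627268791199, -0.3175550699234009), (0.01696525141596794, 0.06629718840122223), 88.47074127197266)
top 306 ztop [0.021  0.0277 0.0345] [0.005 0.02  0.028] ((0.41979533433914185, -0.3371952474117279), (0.06158765032887459, 0.050388533622026443), 0.42395398020744324)
```

Emit:
apply_moves --pt "0.001 0 -0.001 0 -1" --pt "0.0023 0 -0.0019 0 -1" --pt "0.0023 0 -0.0019 0 -1"

```text
time: 15.5
ee_pos: [0.4261, -0.3368, 0.0171]
tcp_rot: [-1.0, 49.9, -2.7]
wrist_force: [-0.4, -0.9, -1.7]
opening: 0.0527
```

Emit:
apply_moves --pt "0.0008 0 -0.0006 0 -1" --pt "0.0008 0 -0.0006 0 -1"

```text
time: 15.7
ee_pos: [0.4261, -0.3367, 0.0159]
tcp_rot: [-1.0, 49.9, -2.7]
wrist_force: [-0.3, 0.3, -1.6]
opening: 0.0522
```

Emit:
apply_moves --pt "0.0012 0 -0.001 0 -1" --pt "0.0012 0 -0.001 0 -1"

```text
time: 15.9
ee_pos: [0.4263, -0.3369, 0.0146]
tcp_rot: [-1.0, 49.8, -2.7]
wrist_force: [1.2, -0.8, -1.3]
opening: 0.0524
```

Emit:
apply_moves --pt "0.0008 0 -0.0006 0 -1" --pt "0.0008 0 -0.0006 0 -1"

```text
time: 16.1
ee_pos: [0.4268, -0.3372, 0.0145]
tcp_rot: [-1.0, 49.7, -2.7]
wrist_force: [-2.5, 0.6, 5.1]
opening: 0.053
```

Emit:
apply_moves --pt "0 0 0 0 0.3" --pt "0 0 0 0 0.4" --pt "0 0 0 0 0.6" --pt "0 0 0 0 0.9" --pt "0 0 0 0 0.9"

```text
time: 16.6
ee_pos: [0.4268, -0.3371, 0.0144]
tcp_rot: [-1.0, 49.8, -2.7]
wrist_force: [-0.0, 1.2, -0.2]
opening: 0.0812
```

```bash
python3 q.py; python3 bat.py wrist top
```

```text
16.6 [-53.51 -19.64 -45.82  35.66  30.03 -44.11] [ 0.4268 -0.3371  0.0144] op 0.0812 F [-0.   1.2 -0.2] pitch 40.2
[[ 0.645  0.034  0.763]
 [-0.031  0.999 -0.018]
 [-0.763 -0.012  0.646]]
wrist 3602 ztop [0.0141 0.0219 0.0237] [0.074 0.219 0.021] ((0.4196317493915558, -0.3191729784011841), (0.01578558050096035, 0.06619837135076523), 88.7879638671875)
top 311 ztop [0.015  0.0224 0.0288] [-0.013 -0.017  0.022] ((0.42035040259361267, -0.33788543939590454), (0.05120064690709114, 0.06157086789608002), 89.3807144165039)
```

Emit:
apply_moves --pt "-0.02 0 0 0 1" --pt "-0.06 0 0 0 1" --pt "-0.1 0 0.01 0 1" --pt "-0.14 0 0.03 0 1" --pt "-0.18 0 0.06 0 1" --pt "-0.22 0 0.09 0 1" --pt "-0.25 0.02 0.12 0 1" --pt "-0.25 0.07 0.14 0 1" --pt "-0.25 0.12 0.16 0 1" --pt "-0.24 0.16 0.18 0 1" --pt "-0.23 0.2 0.2 0 1" --pt "-0.22 0.24 0.22 0 1"

```text
time: 17.9
ee_pos: [0.4566, -0.1012, 0.3217]
tcp_rot: [-1.1, 49.6, -2.8]
wrist_force: [0.9, -0.7, -0.5]
opening: 0.0853
```

```bash
python3 q.py; python3 to.py .504 -.008 .332
```

```text
17.9 [-18.71 -43.55 -26.56  67.73  10.22 -13.33] [ 0.4566 -0.1012  0.3217] op 0.0853 F [ 0.9 -0.7 -0.5] pitch 40.3
[[ 0.647  0.035  0.762]
 [-0.032  0.999 -0.018]
 [-0.762 -0.012  0.647]]
[ 0.4566 -0.1012  0.3217] [ 0.9 -0.7 -0.5] shift [0.0198 0.0947 0.0411]
[[ 0.647  0.035  0.762]
 [-0.032  0.999 -0.018]
 [-0.762 -0.012  0.647]]
```

Emit:
apply_moves --pt "0.005 0.03 0.015 0 1" --pt "0.01 0.06 0.03 0 1" --pt "0.02 0.095 0.041 0 1" --pt "0.02 0.095 0.041 0 1" --pt "0.02 0.095 0.041 0 1"

```text
time: 18.4
ee_pos: [0.5041, -0.0065, 0.3314]
tcp_rot: [-1.1, 49.7, -2.7]
wrist_force: [-0.1, -0.7, 1.0]
opening: 0.0854
```

```bash
cat > tab.py <<'E'
from h import *
import sys
c=snap('wrist');W=cloud(c);z=W[...,2];cv2.imwrite(sys.argv[1],c['frame'])
m=(z>.232)&(z<.264)&(abs(W[...,0]-.58)<.04)&(W[...,1]>-.045)&(W[...,1]<.12)
n,I,st,_=cv2.connectedComponentsWithStats(m.astype(np.uint8))
for i in range(1,n):
    if st[i,4]>80:
        P=W[I==i];print(st[i],P.min(0).round(4),P.max(0).round(4));T=P[P[:,2]>.254];print('top',len(T),cv2.minAreaRect(T[:,:2].astype(np.float32)) if len(T) else '')
E
python3 tab.py pics/t.png; python3 to.py .581 -.0115 .240
```

```text
[263 180  20  49 938] [ 0.5662 -0.0184  0.232 ] [ 0.5921 -0.0042  0.2602]
top 456 ((0.5791695713996887, -0.011330120265483856), (0.013887518085539341, 0.02571665309369564), 89.12358093261719)
[ 0.5039 -0.0076  0.3316] [-0.1 -0.5 -0.5] shift [ 0.1198 -0.0002 -0.0005]
[[ 0.646  0.034  0.762]
 [-0.031  0.999 -0.018]
 [-0.762 -0.012  0.647]]
```

View pics/t.png

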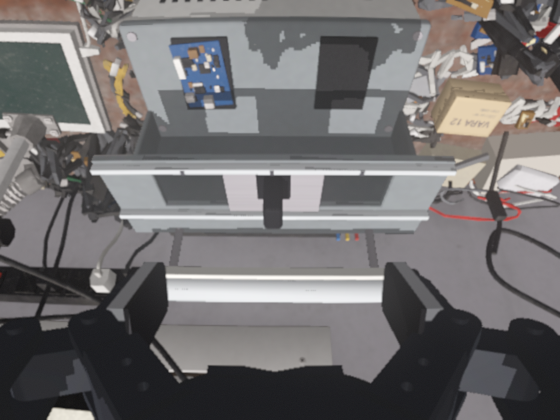

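Tab at px (273,202), measured (0.579, −0.011). The left bay is now empty, at (345,72), and the blue board is still at (203,75). I'll grip the tab.

Emit:
apply_moves --pt "0.04 0 0 0 1" --pt "0.08 0 0 0 1" --pt "0.11 0 0 0 1" --pt "0.119 0 -0.001 0 1" --pt "0.119 0 -0.001 0 1" --pt "0.119 0 -0.001 0 1" --newtons 40

```text
time: 19.05
ee_pos: [0.5799, -0.0122, 0.242]
tcp_rot: [-1.1, 49.6, -2.8]
wrist_force: [-1.1, -0.8, -0.5]
opening: 0.0854
```

```bash
python3 to.py .581 -.0115 .240
```

```text
[ 0.5799 -0.0122  0.242 ] [-1.1 -0.8 -0.5] shift [ 0.0023  0.0008 -0.0005]
[[ 0.648  0.035  0.761]
 [-0.032  0.999 -0.019]
 [-0.761 -0.012  0.648]]
```

Emit:
apply_moves --pt "0 0 0 0 0" --pt "0 0 0 0 -0.4" --pt "0 0 0 0 -0.7" --pt "0 0 0 0 -1" --pt "0 0 0 0 -1" --pt "0 0 0 0 -1" --pt "0 0 0 0 -1" --pt "0 0 0 0 -1"

```text
time: 19.85
ee_pos: [0.5798, -0.0121, 0.2424]
tcp_rot: [-1.1, 49.6, -2.8]
wrist_force: [-6.0, 1.4, 4.0]
opening: 0.0128
```

```bash
python3 q.py
```

```text
19.85 [ -0.44 -30.97 -29.55  51.    -1.55   0.73] [ 0.5798 -0.0121  0.2424] op 0.0128 F [-6.   1.4  4. ] pitch 40.4
[[ 0.648  0.035  0.761]
 [-0.032  0.999 -0.019]
 [-0.761 -0.012  0.649]]
```

Emit:
apply_moves --pt "0 0.008 0 0 -1" --pt "0 0.016 0 0 -1" --pt "-0.0005 0.025 0 0 -1" --pt "-0.0006 0.034 0 0 -1" --pt "-0.0008 0.042 0 0 -1" --pt "-0.001 0.05 0 0 -1" --pt "-0.001 0.057 0 0 -1" --pt "-0.0012 0.062 0 0 -1" --pt "-0.0012 0.065 0 0 -1" --pt "-0.0012 0.066 0 0 -1" --pt "-0.0012 0.066 0 0 -1"

```text
time: 20.95
ee_pos: [0.5812, 0.0528, 0.2424]
tcp_rot: [-1.3, 49.6, -3.1]
wrist_force: [-5.6, -6.9, 3.2]
opening: 0.0128
```

```bash
python3 q.py
```

```text
20.95 [  9.   -29.81 -28.75  51.27  -7.81   8.  ] [0.5812 0.0528 0.2424] op 0.0128 F [-5.6 -6.9  3.2] pitch 40.4
[[ 0.648  0.037  0.761]
 [-0.035  0.999 -0.019]
 [-0.761 -0.014  0.648]]
```

Emit:
apply_moves --pt "0 0.002 0 0 -1" --pt "0 0.003 0 0 -1" --pt "0 0.003 0 0 -1"

```text
time: 21.25
ee_pos: [0.5812, 0.053, 0.2424]
tcp_rot: [-1.7, 49.6, -3.7]
wrist_force: [-5.6, -13.5, 3.1]
opening: 0.0131
```

Emit:
apply_moves --pt "0 0 0 0 -0.5" --pt "0 0 0 0 0" --pt "0 0 0 0 0.5" --pt "0 0 0 0 1" --pt "0 0 0 0 1" --pt "0 0 0 0 1"

```text
time: 21.85
ee_pos: [0.5812, 0.0531, 0.2424]
tcp_rot: [-1.7, 49.6, -3.7]
wrist_force: [0.6, -0.1, -0.6]
opening: 0.0853
```

Emit:
apply_moves --pt "-0.03 0 0 0 1" --pt "-0.07 0 0 0 1" --pt "-0.11 0 0 0 1" --pt "-0.15 0 0 0 1" --pt "-0.15 0 0 0 1"

```text
time: 22.35
ee_pos: [0.4829, 0.0598, 0.3632]
tcp_rot: [-1.4, 49.1, -3.5]
wrist_force: [0.5, 0.3, 0.9]
opening: 0.0852
```

```bash
python3 q.py; python3 tab.py pics/t2.png; python3 bat.py top
python3 - <<'E'
from h import *
c=snap('top');w=cv2.imread('pics/t2.png')
cv2.imwrite('pics/end.png',np.hstack([cv2.resize(w,(400,300)),cv2.resize(c['frame'][120:285,185:405],(400,300),interpolation=3)]))
E
```

```text
22.35 [ 13.5  -39.2  -20.07  69.45 -11.05  11.58] [0.4829 0.0598 0.3632] op 0.0852 F [0.5 0.3 0.9] pitch 40.9
[[ 0.654  0.042  0.755]
 [-0.04   0.999 -0.021]
 [-0.755 -0.016  0.655]]
[265 165  18  44 722] [0.568  0.0457 0.2321] [0.5955 0.0597 0.2603]
top 362 ((0.5818910598754883, 0.05258507654070854), (0.013316907919943333, 0.02723679319024086), 88.34266662597656)
top 339 ztop [0.016  0.0225 0.0288] [0.003 0.017 0.023] ((0.42006778717041016, -0.33699601888656616), (0.051828738301992416, 0.06317129731178284), 87.29280090332031)
```

View pics/end.png

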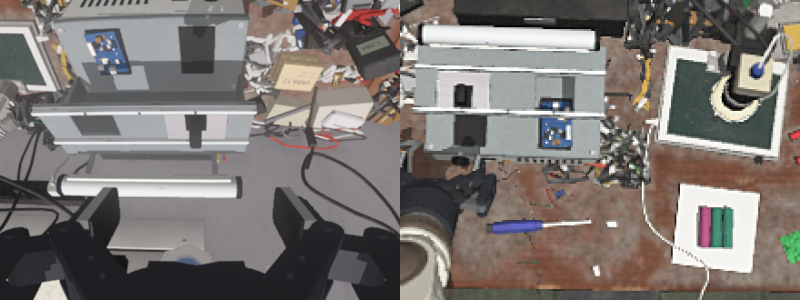

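The tab is at the left stop (px 195,130 on the left, 462,95 on the right) and stayed there after release. The battery lies on the middle of the tile (715,227), and the board is unmoved (555,130). I'm handing in.

```bash
python3 -c "
from workcell import bot;print(bot.get_obs()['time'],bot.job_done())"
```

```text
the job is handed in; nothing more can be done
22.5 None
```

The battery pack is out of the left bay and lies flat on the middle of the white tile. The shutter covers the left port at its left stop. I handed the job in at 22.5 s of the 51 s allowed.

- **Leaning the tool:** the move commands have no tilt, so I leaned the tool about 40° by repeatedly asking for poses above the arm's reach. Its wrist-pitch joint (joint 4) sat at its limit while I did this.
- **Battery:** I gripped it under the roof and lowered it until the wrist felt about 6 N. After release its centre was within 1 mm of the tile centre, with its top at about 23 mm, which fits lying flat on the 6 mm tile.
- **Shutter:** the plate stopped moving while the push rose from 7 to 13 N, so I took that as the hard end. After I let go, the tab stood 64 mm from where it began and had not sprung back.
- **Rest of the desk:** in the last pictures the board and the screwdriver looked unmoved. I did not measure the tape, meter or pliers again, but nothing was touched on the way. At hand-in the gripper was open and well clear, with wrist force near zero.
- **Disagreements:**
    - The two cameras put the stand about 2 mm apart sideways.
    - Some descents ended 5 to 10 mm off the commanded height, so I finished them in small steps, watching the force.
    - The wrist camera's slope fits on the battery were off because fingers and shadow hid part of it, so I used the overhead ones.

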